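# Set the sliding stop of the bench length gauge

## Task

On the bench lies a length gauge: a steel rail with a slider between two stop blocks. With the fingertips, press down the black pad in the middle of the slider to free its brake and, keeping it pressed, push the slider along the rail until it is hard up against the stop block that carries the upright pin; then let the pad spring back up so that the slider is held there. Do not force the slider while its brake is on, pick nothing up, and leave the other things on the bench where they are.

Things in the scene. Friction and masses are not known exactly. Their poses are not given: they have to be found in the camera images.
- gauge: the gauge's fixed steel base: 440 mm long, 76 mm wide, with a 36 mm wide guide bar along its middle whose top is 22 mm above the bench. Origin: centre of its underside, on the bench. Its y axis runs along the rail, x across it (away from the robot), z up; its heading on the bench varies by up to about 0.45 rad
- pad_top (a point): centre of the top of the black brake pad, in the middle of the slider. The pad is 57 mm along the rail and 50 mm across, lies between two aluminium shoulders (each 16 mm long along the rail, inner faces 60 mm apart, tops 9.5 mm above the raised pad), and is open on both sides across the rail. Raised, its top is 46 mm above the bench; it goes straight down 5 mm on a spring: about 6 N to start it, 9 N when fully down. The point goes down with the pad and along with the slider
- slider_mid (a point): fixed point of the slider, at its middle, 46 mm above the bench (at the raised pad's top). The slider is 92 mm long along the rail (ends 46 mm either side of this point), 60 mm across, with a steel measuring arm 12 mm thick reaching out to 80 mm from the rail's middle line on the +x side, top 47 mm above the bench. It cannot leave the rail
- slider (a joint): position of the slider along the gauge's y axis, m: 0 at the middle of the rail. With the pad raised a brake holds the slider fast against any ordinary push (over 25 N; forcing it so is a fault); with the pad down by 2 mm or more it moves freely (about 1 N). Dragging by friction on the pad or pushing with the fingertips on the inner face of a shoulder both move it
- brake (a joint): how far the brake pad is pressed down, m: 0 raised (brake on), 0.005 fully down
- pin_stop_mid (a point): the stop to go to: steel block fixed on the rail, 24 mm along the rail, 56 mm across, 30 mm high (top 52 mm above the bench) with an upright dark steel pin (12 mm thick) with a round flat 24 mm head on it (up to 77 mm above the bench). The point is on the block's middle line, 46 mm above the bench. It may be at either end of the rail. When the slider touches it, slider_mid is 58 mm from this point along the rail
- plain_stop_mid (a point): the other stop, at the other end: the same block without the pin; same point of it
- tin: bystander: closed tin can, 52 mm in diameter, 75 mm high, standing; origin centre of its underside
- weight: bystander: brass cylinder, 36 mm in diameter, 45 mm high, standing; origin centre of its underside
- cup: bystander: open steel cup, 66 mm in diameter, 60 mm high; origin centre of its underside
- hammer: bystander: hammer lying on the bench beyond the rail; origin under the tool, x axis towards the head
- block: bystander: upright steel block 25 x 35 x 55 mm; origin centre of its underside
- spool: bystander: wooden spool, 48 mm in diameter, 40 mm high, standing; origin centre of its underside
- driver: bystander: screwdriver lying on the bench beyond one end of the rail; origin under the tool, x axis towards its tip

How it is judged:
On the way, in this order (a step that is already met when the one before it is completed fails the run):
1. the pad in the middle of the slider is pressed down (2 mm or more), freeing the brake (value of joint brake above 0.002 m), for 0.1 s.
2. the slider, pad still pressed, is against the stop with the pin (horizontal distance between slider_mid and pin_stop_mid below 0.061 m and value of joint brake above 0.001 m), for 0.1 s.
At the end, for the whole second after the job is handed in: The slider is against the stop block with the pin (gap under 3 mm), at rest, with its pad sprung back up (within 1 mm) (horizontal distance between slider_mid and pin_stop_mid below 0.061 m and value of joint brake below 0.001 m and velocity of joint slider between -0.005 and 0.005 m/s); the robot touches nothing.
It fails at once if the slider is forced along with its brake on (value of joint brake below 0.0003 m and (velocity of joint slider above 0.012 m/s or velocity of joint slider below -0.012 m/s)).
It fails at once if a bystander on the bench is shifted by more than 15 mm (distance of any of tin, weight, cup, hammer, block, spool, driver from where it was at the start of the episode above 0.015 m).
It fails at once if a bystander is picked up (height (world z) of any of tin, weight, cup, hammer, block, spool, driver above 0.012 m).
It also fails if it takes over 35 s, if anything falls off the work surface, if the arm or the gripper's body presses on something with over 40 N, if the wrist force passes 120 N, or if a joint passes its speed limit or range.

## Robot

A 7-joint arm with a two-finger parallel gripper is mounted at the origin on the work surface. World frame = base frame: x ahead of the robot, y to its left, z up, the work surface at z = 0. Lengths are in m, angles in rad, forces in N, time in s.
With the tool pointing down it reaches from about 0.425 to 0.875 m from the base axis. Payload 4.7 kg.
Tool frame: the origin (TCP) lies between the finger pads; the fingertips stand 14 mm ahead of it and the grasp point (between the pads) lies 5 mm behind it; z points along the fingers, y is the line along which they close (so a half turn about z gives the same grasp; the last joint's range is limited). The gripper opens to 87 mm and grips with 3 to 60 N. Pads are 19 mm wide; open, the fingers measure 117 mm over their backs; the gripper's body (75 mm by 190 mm) begins 51 mm behind the grasp point.
Start: joints at [1.117, 0.321, -0.07, 1.45, 0.023, 1.371, -0.057], TCP at [0.293, -0.58, 0.237] pointing down, gripper open.
Joint ranges: [-2.86, 2.86], [-0.3, 2.09], [-1.38, 1.24], [0.06, 2.45], [-1.56, 4.7], [0.09, 2.05], [-2.69, 2.69]. Speed limits (rad/s): [2.57, 2.57, 3.14, 3.14, 3.14, 3.14, 3.14].

## Interface

Orientations are given as a rotation vector (axis times angle).
In Python, from bench import ctrl gives the robot as it stands.
- The arm moves only by the tool step_arm, never from a script. Its argument "commands" is a list of rows, each an object with "travel": the shift along the tool's x, y, z in m, a list of three; "turn": the turn, a rotation vector about the tool's x, y, z in degrees, a list of three. A call has 1 to 5 rows; each row is the pose to reach, as a shift and turn from the pose commanded when the call began, along the tool's axes at that moment; what a row does not reach only later rows make up. A row lasts 1/10 s, in which the tool goes at most 50 mm and 8.59 degrees, less where a joint would pass 70% of its speed; a pose out of reach is approached as far as the arm can. A call with a gripper value outside its range is refused whole. "gripper" is the opening, from 0 (shut) to 1 (fully open), set as the call begins (left out, the last holds). The fingers move at their own pace and stop on an object; "force" is the grip in N (left out, the last holds). Time passes only in rows, so rows that repeat a pose let the fingers close. It gives the time, the measured TCP pose, the force, the opening and the grip force at its end, in the units of the state.
- ctrl.get_state(): the state, without advancing time (a new reading comes with each control period).
- ctrl.get_image(name): name is "scene" or "top" or "wrist"; returns the picture (384x512x3 uint8, red, green, blue); there is no depth.
- ctrl.camera_model(name): a dict with "fx", "fy", "cx", "cy" (pixels), "R" (3x3) and "t" (3): a world point X has camera coordinates R X + t; the wrist camera has in their place "T_tool_cam" (4x4, takes a point from camera to tool coordinates, whose origin is the TCP and whose axes are the flange's). Camera axes: x right, y down, z forward; pixel columns grow to the right and rows downward; lengths in m; the calibration is good to about 2 mm. A picture is of the moment at which its call begins: read the wrist's pose just before it. camera_model takes no time and is no camera call.
- ctrl.close_job(): hands the job in; it is judged then, once.
The state is a dict: "time": time; "joint_positions": joint angles; "qd": joint speeds; "joint_torque": joint torques, N m; "position": TCP position; "tool_rot": TCP orientation; "ft_force": force on the tool from outside, world axes, zero at the start; "torque": the same for the moment, N m; "grip_width": opening from 0.0 (shut) to 1.0 (fully open); "grip_force": force on a finger pad.
Only numpy, scipy, OpenCV 4.12 (cv2) and the standard library are available. Lean on these libraries where they do the work, as an engineer would, in place of code of your own. Each camera call takes 0.05 s, during which the arm holds its last target. There are 200 camera calls.

## Working session

There is one attempt and no reset: what is moved stays moved. The work goes in short steps, Python scripts to look and compute and a tool call to move; the robot and the scene stay as the last step left them, time stands still between calls to the robot, and variables do not carry over. Pictures are saved under pics/ and viewed, at most 10 in all, crops included, and the job is handed in when it is done.

Besides the shell and the picture viewer there is one more tool, called after "Call:" by a JSON object that holds its "method" and its "body", one argument or row to a line. step_arm: Moves the arm, as the interface text tells. Its arguments: {"type":"object","properties":{"commands":{"type":"array"},"gripper":{"type":"number"},"force":{"type":"number"}},"required":["commands"]}

```bash
mkdir -p pics
python3 - <<'E'
from bench import ctrl
import cv2
for n in("scene","top"):
    cv2.imwrite(f"pics/{n}0.png",ctrl.get_image(n)[:,:,::-1])
    print(n,ctrl.camera_model(n))
s=ctrl.get_state();print(s["time"],s["position"],s["tool_rot"],s["ft_force"])
print(ctrl.camera_model("wrist"))
E
```

```text
scene {'fx': 371.547249614224, 'fy': 371.547249614224, 'cx': 256.89335446188073, 'cy': 189.41322239823742, 'R': array([[-0.752151  ,  0.65898683, -0.00228688],
       [ 0.55721719,  0.63413332, -0.53608203],
       [-0.35182081, -0.40448892, -0.8441628 ]]), 't': array([ 0.42123619, -0.29226258,  1.02216164])}
top {'fx': 480.2493423132352, 'fy': 480.2493423132352, 'cx': 260.12551937414185, 'cy': 193.22544900905228, 'R': array([[ 0.01771539, -0.99960124,  0.02198902],
       [-0.9980073 , -0.01901068, -0.06016668],
       [ 0.06056071, -0.02087933, -0.99794612]]), 't': array([-0.03341613,  0.57551639,  1.10300574])}
0.1 [ 0.29286314 -0.579777    0.23557585] [-3.05445622e+00 -7.27843112e-01  7.43568090e-04] [-0.24640294  0.11566366  0.01106964]
{'fx': 268.76818935959056, 'fy': 268.76818935959056, 'cx': 258.621263212794, 'cy': 192.72412877068012, 'T_tool_cam': array([[ 8.73918276e-04, -9.56211155e-01, -2.92676381e-01,
         8.05531346e-02],
       [ 9.99999549e-01,  9.44145938e-04, -9.86926075e-05,
         3.30093869e-04],
       [ 3.70700188e-04, -2.92676163e-01,  9.56211549e-01,
        -1.48205149e-01],
       [ 0.00000000e+00,  0.00000000e+00,  0.00000000e+00,
         1.00000000e+00]])}
```

View pics/top0.png

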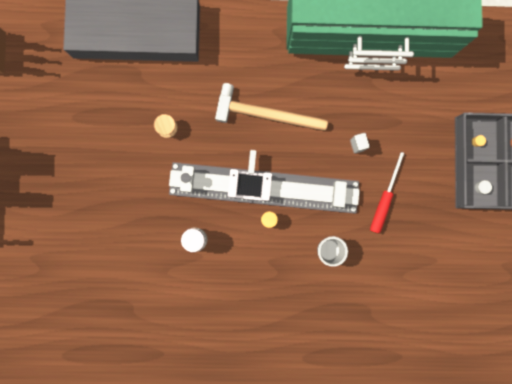

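View pics/scene0.png

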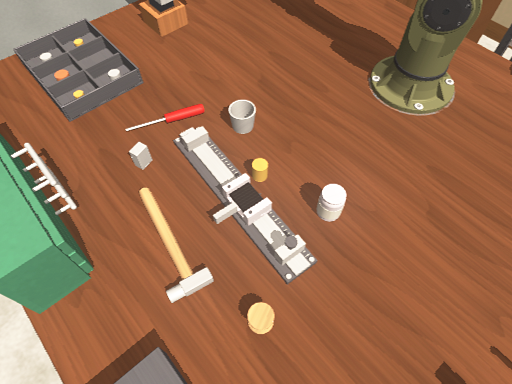

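The top view shows the rail with the pin stop on the left (about 187,178), i.e. the +y end. The slider's black pad is at about (250,186) and the plain stop at about (341,194). The scene view agrees, with the pin head at (291,241).

```bash
cat > h.py <<'E'
import numpy as np,cv2
from bench import ctrl
def ray(n,u,v,z):
    c=ctrl.camera_model(n);R=c["R"];o=-R.T@c["t"]
    d=R.T@np.array([(u-c["cx"])/c["fx"],(v-c["cy"])/c["fy"],1])
    return o+d*(z-o[2])/d[2]
def pad(n,img,u0,v0,r=22,th=45):
    m=(img.max(2)<th).astype(np.uint8)
    k=np.zeros_like(m);k[v0-r:v0+r,u0-r:u0+r]=1
    N,l,s,c=cv2.connectedComponentsWithStats(m*k)
    i=1+np.argmax(s[1:,4]);return c[i],s[i],cv2.minAreaRect(np.argwhere(l==i)[:,::-1].astype(np.float32))
E
python3 - <<'E'
from h import *
t=cv2.imread("pics/top0.png");s=cv2.imread("pics/scene0.png")
for n,i,u,v in(("top",t,250,186),("scene",s,246,197)):
    c,st,r=pad(n,i,u,v);print(n,c,st,r,ray(n,*r[0],.046))
    print(np.ptp([ray(n,*p,.046)[:2] for p in cv2.boxPoints(r)],axis=0),[ray(n,*p,.046)[:2].round(4) for p in cv2.boxPoints(r)])
a=cv2.resize(t[150:225,160:370],None,fx=3.8,fy=3.8,interpolation=cv2.INTER_CUBIC)
b=cv2.resize(s[115:290,165:325],None,fx=1.8,fy=1.8,interpolation=cv2.INTER_CUBIC)
o=np.zeros((600,800,3),np.uint8);o[:a.shape[0],:a.shape[1]]=a[:,:800];o[285:600,:288]=b[:315];cv2.imwrite("pics/crop0.png",o)
E
```

```text
top [239. 183.] [239 183   1   1   1] ((239.0, 183.0), (0.0, 0.0), 0.0) [0.59670437 0.02624259 0.046     ]
[0. 0.] [array([0.5967, 0.0262]), array([0.5967, 0.0262]), array([0.5967, 0.0262]), array([0.5967, 0.0262])]Traceback (most recent call last):
  File "<stdin>", line 4, in <module>
  File "h.py", line 11, in pad
    i=1+np.argmax(s[1:,4]);return c[i],s[i],cv2.minAreaRect(np.argwhere(l==i)[:,::-1].astype(np.float32))
        ~~~~~~~~~^^^^^^^^^
    return _wrapfunc(a, 'argmax', axis=axis, out=out, **kwds)
    return bound(*args, **kwds)
ValueError: attempt to get argmax of an empty sequence
```

Run:
```python
from h import *
t=cv2.imread("pics/top0.png");s=cv2.imread("pics/scene0.png")
print(t[186,232:270].max(1),s[197,230:265].max(1),t[186,250],s[197,246])
for n,i,u,v in(("top",t,250,186),("scene",s,246,197)):
    c,st,r=pad(n,i,u,v,th=90);print(n,c,st,r,ray(n,*r[0],.046))
    print([ray(n,*p,.046)[:2].round(4) for p in cv2.boxPoints(r)])
a=cv2.resize(t[150:225,160:370],None,fx=3.8,fy=3.8,interpolation=cv2.INTER_CUBIC)
b=cv2.resize(s[115:290,165:325],None,fx=1.8,fy=1.8,interpolation=cv2.INTER_CUBIC)
o=np.zeros((600,800,3),np.uint8);o[:a.shape[0],:a.shape[1]]=a[:,:800];o[285:600,:288]=b[:315];cv2.imwrite("pics/crop0.png",o)
```

```text
[255 255 254 253 226 133  61  46  52  54  56  56  56  56  56  57  56  56
  56  56  56  56  56  56  56  56  55  56  64 124 222 253 255 255 255 255
 254 253] [249 109  69  78  85  84  81  79  82  83  84  82  80  81  83  85  85  83
  80  81  85  88  87  84  82  82  84  86  83  81  79  97 137 153 157] [56 54 55] [67 73 85]
top [248.99779249 184.86313466] [237 174  25  22 453] ((249.10891723632812, 184.910888671875), (22.885854721069336, 20.099750518798828), 5.710593223571777) [0.5927917  0.00316934 0.046     ]
[array([0.5721, 0.0309]), array([0.6178, 0.0273]), array([ 0.6136, -0.0247]), array([ 0.5679, -0.0209])]
scene [245.4702381  196.53373016] [230 183  33  29 504] ((245.7692108154297, 196.15380859375), (22.188007354736328, 24.961509704589844), 56.3099365234375) [0.59213733 0.00161087 0.046     ]
[array([ 0.6145, -0.0255]), array([ 0.5591, -0.0233]), array([0.57  , 0.0286]), array([0.6234, 0.0252])]
```

View pics/crop0.png

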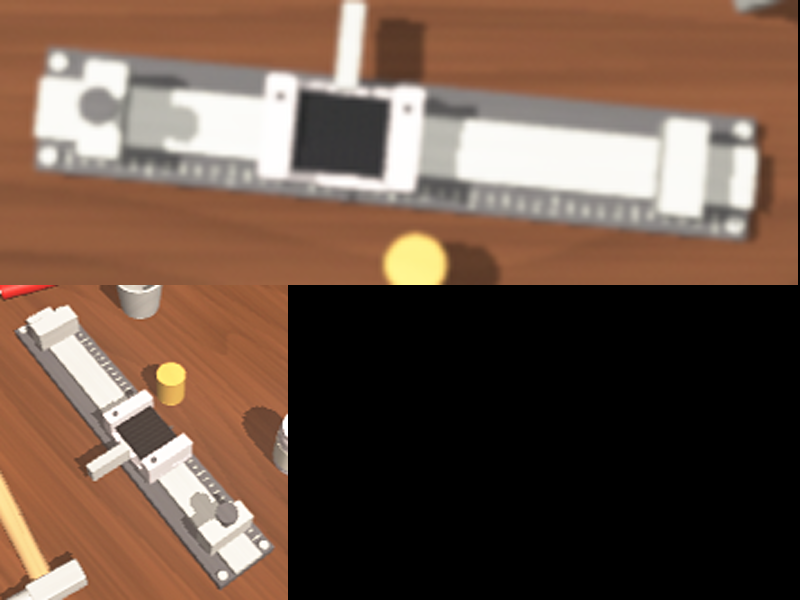

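Crop: pin stop block top centred at about (104,109) in the crop with the round head at (98,105). Plain stop top is at about (685,167), the pad spans 293–389 × 90–180, and the base ends are at about (43,109) and (752,180).

Run:
```python
from h import *
f=lambda u,v,z:ray("top",u/3.8+160-.37,v/3.8+150-.37,z)[:2]
P=f(104,109,.052);Q=f(685,167,.052);B=[f(*p,.01) for p in((50,48),(757,120),(747,240),(37,170))]
e1=(B[0]+B[3])/2;e2=(B[1]+B[2])/2
for a,b in((P,Q),(e1,e2)):
    d=a-b;print(a,b,np.linalg.norm(d),"heading",np.arctan2(-d[0],d[1]))
M=np.array([.5926,.0025]);d=(P-Q)/np.linalg.norm(P-Q);print("pad-P along",(P-M)@d,"perp",np.cross(d,P-M),"travel",(P-M)@d-.058)
print("pinhead",f(98,105,.077))
t=cv2.imread("pics/top0.png")
for n,u,v,z in(("tin",194,240,.075),("wt",269,220,.045),("cup",333,251,.06),("spool",166,126,.04)):print(n,ray("top",u,v,z))
```

```text
[0.60454079 0.14366418] [ 0.57660131 -0.20322971] 0.34801721196777063 heading -0.08036837607534889
[0.60761947 0.18640501] [ 0.57203885 -0.25294294] 0.4407863417455655 heading -0.08080870687418382
pad-P along 0.14166715520417142 perp -0.000569319763774518 travel 0.08366715520417142
pinhead [0.60458037 0.14389969]
tin [0.46697544 0.12166565 0.075     ]
wt [ 0.51388351 -0.04348468  0.045     ]
cup [ 0.44713938 -0.18724003  0.06      ]
spool [0.72520296 0.19655032 0.04      ]<stdin>:7: DeprecationWarning: Arrays of 2-dimensional vectors are deprecated. Use arrays of 3-dimensional vectors instead. (deprecated in NumPy 2.0)
```

```bash
cat >> h.py <<'E'
from scipy.spatial.transform import Rotation as Ro
h=0.0805; G=np.array([np.sin(h),np.cos(h),0]); A=np.array([np.cos(h),-np.sin(h),0])  # along, across
C=np.array([.5926,.0025,0])
def go(along,z):
    s=ctrl.get_state();R=Ro.from_rotvec(s["tool_rot"])
    T=Ro.from_matrix(np.column_stack([np.cross(A,[0,0,-1]),A,[0,0,-1]]))
    p=C+G*along+np.array([0,0,z])
    print(s["time"],"pos",s["position"].round(4),"F",s["ft_force"].round(2),"travel",R.inv().apply(p-s["position"]).round(4),"turn",np.degrees((R.inv()*T).as_rotvec()).round(2))
    print("along/across",((s["position"]-C)@G).round(4),((s["position"]-C)@A).round(4),"tool x,y",R.as_matrix()[:,:2].T.round(3).tolist())
E
python3 -c "
from h import *
go(.006,.13)"
```

```text
0.1 pos [ 0.2929 -0.5798  0.2356] F [-0.25  0.12  0.01] travel [ 0.5333 -0.3895  0.1062] turn [-9.000e-02 -4.000e-02 -5.858e+01]
along/across -0.6045 -0.2519 tool x,y [[0.893, 0.451, -0.0], [0.451, -0.893, -0.002]]
```

Call:
{"method": "step_arm", "body": {
  "commands": [
    {"travel": [0.035, -0.026, 0.004], "turn": [0, 0, -5]},
    {"travel": [0.072, -0.053, 0.01], "turn": [0, 0, -11]},
    {"travel": [0.11, -0.08, 0.018], "turn": [0, 0, -17]},
    {"travel": [0.148, -0.107, 0.026], "turn": [0, 0, -23]},
    {"travel": [0.186, -0.135, 0.034], "turn": [0, 0, -29]}
  ],
  "gripper": 0
}}

```text
time: 0.6
position: [0.3986, -0.374, 0.2019]
tool_rot: [-2.773, -1.476, 0.0]
ft_force: [1.2, -0.7, 0.1]
grip_width: 0.631
grip_force: 0.0
```

```bash
python3 -c "
from h import *
go(.006,.13)"
```

```text
0.6 pos [ 0.3986 -0.374   0.2019] F [ 1.17 -0.67  0.06] travel [ 0.4259 -0.0524  0.0719] turn [-2.000e-02  0.000e+00 -2.935e+01]
along/across -0.3909 -0.1631 tool x,y [[0.559, 0.829, -0.0], [0.829, -0.559, -0.0]]
```

Call:
{"method": "step_arm", "body": {
  "commands": [
    {"travel": [0.045, -0.006, 0.004], "turn": [0, 0, -6]},
    {"travel": [0.09, -0.012, 0.012], "turn": [0, 0, -12]},
    {"travel": [0.135, -0.018, 0.02], "turn": [0, 0, -18]},
    {"travel": [0.18, -0.023, 0.028], "turn": [0, 0, -24]},
    {"travel": [0.22, -0.028, 0.036], "turn": [0, 0, -29.35]}
  ]
}}

```text
time: 1.1
position: [0.4993, -0.1757, 0.1661]
tool_rot: [2.308, 2.131, 0.0]
ft_force: [-0.4, -0.2, 0.0]
grip_width: 0.175
grip_force: 0.0
```

```bash
python3 -c "
from h import *
go(.006,.13)"
```

```text
1.1 pos [ 0.4993 -0.1757  0.1661] F [-0.37 -0.15  0.04] travel [0.1911 0.0789 0.0361] turn [ 0.   -0.    0.06]
along/across -0.1852 -0.0787 tool x,y [[0.079, 0.997, 0.0], [0.997, -0.079, 0.0]]
```

Tool x is now along the rail towards the pin, and y is across it.

Call:
{"method": "step_arm", "body": {
  "commands": [
    {"travel": [0.045, 0.019, 0.006], "turn": [0, 0, 0]},
    {"travel": [0.09, 0.037, 0.014], "turn": [0, 0, 0]},
    {"travel": [0.135, 0.056, 0.022], "turn": [0, 0, 0]},
    {"travel": [0.172, 0.071, 0.03], "turn": [0, 0, 0]},
    {"travel": [0.191, 0.079, 0.036], "turn": [0, 0, 0]}
  ]
}}

```text
time: 1.6
position: [0.594, 0.0105, 0.1298]
tool_rot: [-2.307, -2.13, -0.002]
ft_force: [0.1, 0.1, -0.5]
grip_width: 0.006
grip_force: 0.0
```

Run:
```python
from h import *
go(.006,.064)
t=ctrl.get_image("wrist");w=cv2.resize(t[:,:,::-1],None,fx=1.5,fy=1.5)
cv2.imwrite("pics/w1.png",w)
```

```text
1.6 pos [0.594  0.0105 0.1298] F [ 0.08  0.14 -0.47] travel [-0.0023 -0.0007  0.0658] turn [-0.03 -0.14  0.05]
along/across 0.0081 0.0008 tool x,y [[0.079, 0.997, 0.002], [0.997, -0.079, -0.001]]
```

View pics/w1.png

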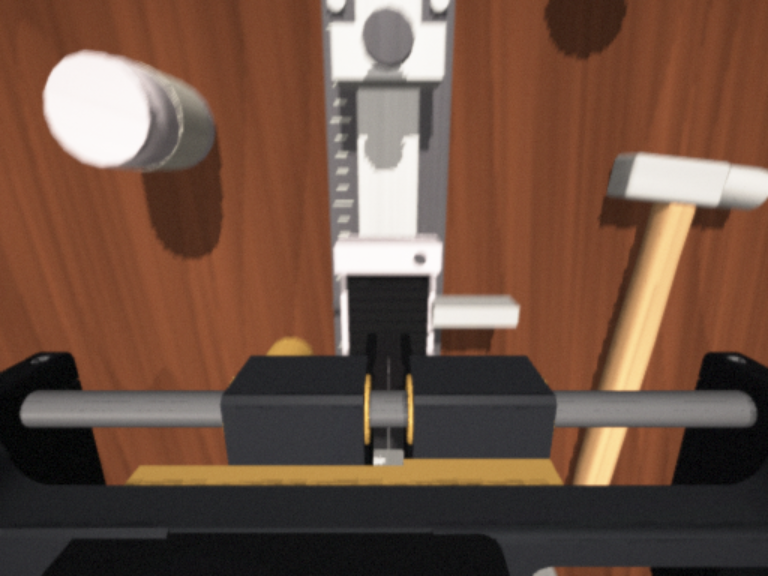

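The wrist view shows the shut fingers (u≈389) centred across the black pad (350–430), with the rail vertical. The pin stop is ahead at (388,40) and nothing is in the way. Descending.

Call:
{"method": "step_arm", "body": {
  "commands": [
    {"travel": [0, 0, 0.016], "turn": [0, 0, 0]},
    {"travel": [-0.001, 0, 0.032], "turn": [0, 0, 0]},
    {"travel": [-0.002, -0.001, 0.048], "turn": [0, 0, 0]},
    {"travel": [-0.002, -0.001, 0.058], "turn": [0, 0, 0]},
    {"travel": [-0.002, -0.001, 0.065], "turn": [0, 0, 0]}
  ]
}}

```text
time: 2.15
position: [0.5914, 0.0023, 0.0639]
tool_rot: [-2.314, -2.123, 0.003]
ft_force: [0.5, 0.2, 1.0]
grip_width: 0.003
grip_force: 0.0
```

Call:
{"method": "step_arm", "body": {
  "commands": [
    {"travel": [0, 0, 0.002], "turn": [0, 0, 0]},
    {"travel": [0, 0, 0.004], "turn": [0, 0, 0]},
    {"travel": [0, 0, 0.004], "turn": [0, 0, 0]}
  ]
}}

```text
time: 2.45
position: [0.5927, 0.0036, 0.0619]
tool_rot: [2.313, 2.125, 0.001]
ft_force: [-0.5, 0.3, 0.7]
grip_width: 0.006
grip_force: 0.0
```

Call:
{"method": "step_arm", "body": {
  "commands": [
    {"travel": [0, 0, 0.001], "turn": [0, 0, 0]},
    {"travel": [0, 0, 0.002], "turn": [0, 0, 0]},
    {"travel": [0, 0, 0.002], "turn": [0, 0, 0]}
  ]
}}

```text
time: 2.75
position: [0.5929, 0.0037, 0.0603]
tool_rot: [2.313, 2.125, 0.001]
ft_force: [-1.2, -0.9, 4.5]
grip_width: 0.002
grip_force: 2.2
```

```bash
python3 -c "
from h import *
go(.006,.056)"
```

```text
2.75 pos [0.5929 0.0037 0.0603] F [-1.18 -0.93  4.54] travel [ 0.0048 -0.0002  0.0043] turn [ 0.06  0.01 -0.23]
along/across 0.0012 0.0002 tool x,y [[0.084, 0.996, -0.0], [0.996, -0.084, 0.001]]
```

Contact is at the expected height. Now pressing.

Call:
{"method": "step_arm", "body": {
  "commands": [
    {"travel": [0, 0, 0.001], "turn": [0, 0, 0]},
    {"travel": [0, 0, 0.002], "turn": [0, 0, 0]},
    {"travel": [0, 0, 0.003], "turn": [0, 0, 0]},
    {"travel": [0, 0, 0.004], "turn": [0, 0, 0]},
    {"travel": [0, 0, 0.004], "turn": [0, 0, 0]}
  ]
}}

```text
time: 3.25
position: [0.5929, 0.0037, 0.0566]
tool_rot: [2.313, 2.125, 0.001]
ft_force: [-2.5, 0.5, 8.4]
grip_width: 0.006
grip_force: 3.9
```

Call:
{"method": "step_arm", "body": {
  "commands": [
    {"travel": [0, 0, 0.001], "turn": [0, 0, 0]},
    {"travel": [0, 0, 0.002], "turn": [0, 0, 0]},
    {"travel": [0, 0, 0.002], "turn": [0, 0, 0]}
  ]
}}

```text
time: 3.55
position: [0.593, 0.0037, 0.0554]
tool_rot: [2.312, 2.125, 0.0]
ft_force: [-4.4, -0.4, 12.3]
grip_width: 0.007
grip_force: 5.9
```

Call:
{"method": "step_arm", "body": {
  "commands": [
    {"travel": [0.003, 0, 0], "turn": [0, 0, 0]},
    {"travel": [0.008, 0, 0], "turn": [0, 0, 0]},
    {"travel": [0.014, 0, 0], "turn": [0, 0, 0]},
    {"travel": [0.02, 0, 0], "turn": [0, 0, 0]},
    {"travel": [0.026, 0, 0], "turn": [0, 0, 0]}
  ]
}}

```text
time: 4.05
position: [0.595, 0.0295, 0.0554]
tool_rot: [2.313, 2.124, -0.0]
ft_force: [-3.2, -1.0, 12.2]
grip_width: 0.005
grip_force: 6.0
```

Call:
{"method": "step_arm", "body": {
  "commands": [
    {"travel": [0.006, 0, 0], "turn": [0, 0, 0]},
    {"travel": [0.012, 0, 0], "turn": [0, 0, 0]},
    {"travel": [0.018, 0, 0], "turn": [0, 0, 0]},
    {"travel": [0.024, 0, 0], "turn": [0, 0, 0]},
    {"travel": [0.03, 0, 0], "turn": [0, 0, 0]}
  ]
}}

```text
time: 4.55
position: [0.5974, 0.0596, 0.0554]
tool_rot: [2.313, 2.125, -0.0]
ft_force: [-3.7, -0.9, 12.1]
grip_width: 0.003
grip_force: 6.0
```

Run:
```python
from h import *
go(.085,.0554)
t=ctrl.get_image("wrist");w=cv2.resize(t[:,:,::-1],None,fx=1.5,fy=1.5)
cv2.imwrite("pics/w2.png",w)
```

```text
4.55 pos [0.5974 0.0596 0.0554] F [-3.75 -0.87 12.14] travel [ 0.0277 -0.0004 -0.0001] turn [ 0.04  0.05 -0.24]
along/across 0.0573 0.0002 tool x,y [[0.085, 0.996, -0.001], [0.996, -0.085, 0.001]]
```

View pics/w2.png

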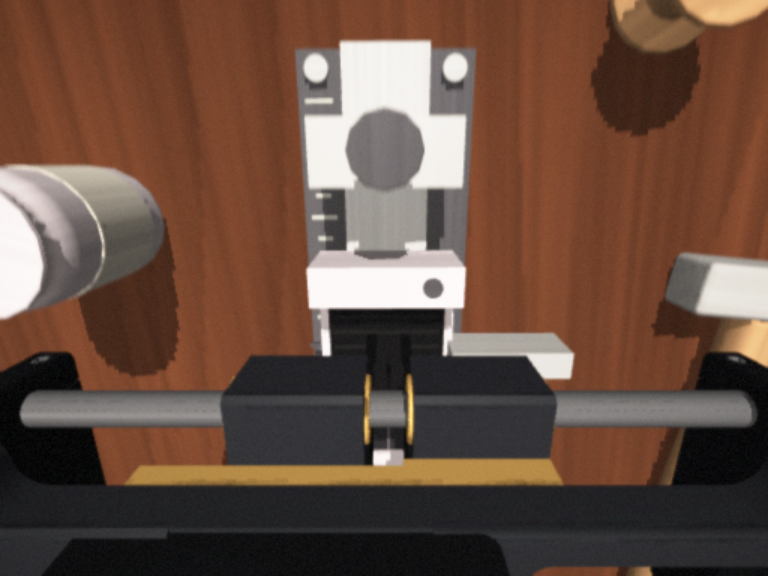

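The slider's shoulder (y≈280) has followed the fingers. The gap to the pin stop (y≈188) is still visible, about 27 mm. Continuing slowly to the stop.

Call:
{"method": "step_arm", "body": {
  "commands": [
    {"travel": [0.006, 0, 0], "turn": [0, 0, 0]},
    {"travel": [0.012, 0, 0], "turn": [0, 0, 0]},
    {"travel": [0.017, 0, 0], "turn": [0, 0, 0]},
    {"travel": [0.02, 0, 0], "turn": [0, 0, 0]},
    {"travel": [0.022, 0, 0], "turn": [0, 0, 0]}
  ]
}}

```text
time: 5.1
position: [0.5993, 0.082, 0.0554]
tool_rot: [2.312, 2.126, 0.0]
ft_force: [-4.7, -0.5, 11.0]
grip_width: 0.002
grip_force: 6.0
```

Call:
{"method": "step_arm", "body": {
  "commands": [
    {"travel": [0.0015, 0, 0], "turn": [0, 0, 0]},
    {"travel": [0.003, 0, 0], "turn": [0, 0, 0]},
    {"travel": [0.0045, 0, 0], "turn": [0, 0, 0]},
    {"travel": [0.006, 0, 0], "turn": [0, 0, 0]},
    {"travel": [0.007, 0, 0], "turn": [0, 0, 0]}
  ]
}}

```text
time: 5.6
position: [0.5998, 0.0882, 0.0554]
tool_rot: [2.312, 2.125, -0.001]
ft_force: [-4.7, -3.4, 11.5]
grip_width: 0.002
grip_force: 6.4
```

Call:
{"method": "step_arm", "body": {
  "commands": [
    {"travel": [0.002, 0, 0], "turn": [0, 0, 0]},
    {"travel": [0.004, 0, 0], "turn": [0, 0, 0]},
    {"travel": [0.006, 0, 0], "turn": [0, 0, 0]},
    {"travel": [0.008, 0, 0], "turn": [0, 0, 0]},
    {"travel": [0.008, 0, 0], "turn": [0, 0, 0]}
  ]
}}

```text
time: 6.1
position: [0.6013, 0.0914, 0.0554]
tool_rot: [2.312, 2.118, -0.006]
ft_force: [-3.8, -8.6, 13.7]
grip_width: 0.003
grip_force: 6.6
```

Run:
```python
from h import *
go(.085,.0554)
t=ctrl.get_image("wrist");w=cv2.resize(t[:,:,::-1],None,fx=1.5,fy=1.5)
cv2.imwrite("pics/w3.png",w)
```

```text
6.1 pos [0.6013 0.0914 0.0554] F [-3.82 -8.58 13.72] travel [-0.0043 -0.0014  0.    ] turn [ 0.09  0.39 -0.39]
along/across 0.0893 0.0015 tool x,y [[0.087, 0.996, -0.007], [0.996, -0.087, 0.002]]
```

View pics/w3.png

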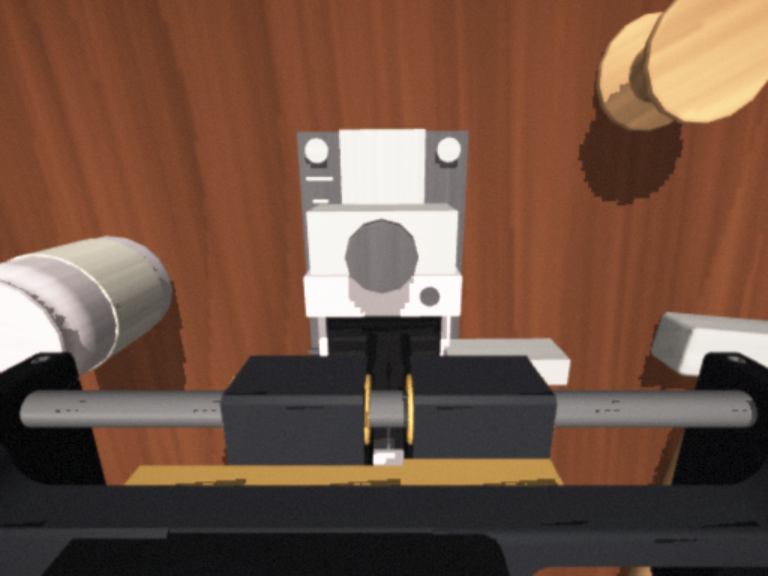

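The shoulder is now flush with the pin stop block (no gap at y≈275), and the force along the rail has risen to 8.6 N, so it is hard up against it. Releasing straight up.

Call:
{"method": "step_arm", "body": {
  "commands": [
    {"travel": [-0.001, 0, -0.001], "turn": [0, 0, 0]},
    {"travel": [-0.002, 0, -0.003], "turn": [0, 0, 0]},
    {"travel": [-0.002, 0, -0.006], "turn": [0, 0, 0]},
    {"travel": [-0.002, 0, -0.01], "turn": [0, 0, 0]},
    {"travel": [-0.002, 0, -0.016], "turn": [0, 0, 0]}
  ]
}}

```text
time: 6.65
position: [0.5995, 0.0946, 0.0692]
tool_rot: [-2.312, -2.125, 0.001]
ft_force: [0.1, -0.0, -0.2]
grip_width: 0.004
grip_force: 0.0
```

Call:
{"method": "step_arm", "body": {
  "commands": [
    {"travel": [0, 0, -0.02], "turn": [0, 0, 0]},
    {"travel": [0, 0, -0.045], "turn": [0, 0, 0]},
    {"travel": [0, 0, -0.075], "turn": [0, 0, 0]},
    {"travel": [0, 0, -0.1], "turn": [0, 0, 0]},
    {"travel": [0, 0, -0.1], "turn": [0, 0, 0]}
  ]
}}

```text
time: 7.15
position: [0.6022, 0.0957, 0.1736]
tool_rot: [2.31, 2.124, 0.009]
ft_force: [-0.2, 0.2, 0.1]
grip_width: 0.004
grip_force: 0.0
```

Run:
```python
from h import *
go(.085,.15)
t=ctrl.get_image("wrist");w=cv2.resize(t[:,:,::-1],None,fx=1.5,fy=1.5)
cv2.imwrite("pics/w4.png",w)
```

```text
7.15 pos [0.6022 0.0957 0.1736] F [-0.18  0.19  0.11] travel [-0.0087 -0.0022  0.0236] turn [ 0.38 -0.1  -0.18]
along/across 0.0937 0.0021 tool x,y [[0.084, 0.996, 0.002], [0.996, -0.084, 0.007]]
```

View pics/w4.png

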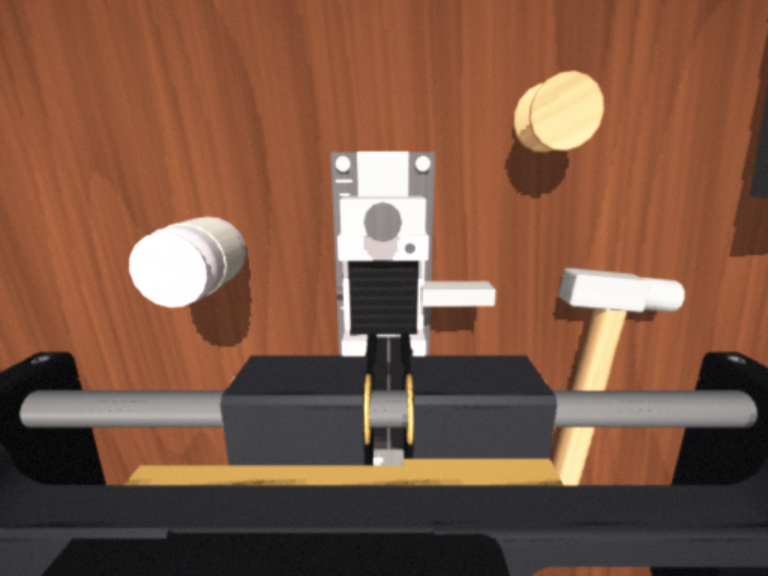

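The slider's shoulder (y≈245) touches the pin stop block (y≈215) with no gap. The fingers are clear of everything, and the bystanders look undisturbed.

```bash
python3 -c "
from bench import ctrl
print(ctrl.close_job())"
```

```text
the job is handed in; nothing more can be done
None
```

I pressed the pad, pushed the slider hard up against the pin stop, and released it there with the gripper lifted clear; the job was handed in at about 7 s, and no verdict was returned.

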